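Seat a jar in its holder, bottom its screw cap, crack it a quarter turn

ROBOT

A 7-joint arm with a two-finger parallel gripper is mounted at the origin on a cart in front of the work surface, level with it; the furniture and walls round the work are solid. World frame = base frame: x ahead of the robot, y to its left, z up, the work surface at z = 0. Lengths are in m, angles in rad, forces in N, time in s.
With the tool pointing down it reaches from about 0.35 to 0.9 m from the base axis. Payload 7.2 kg.
Tool frame: the origin (TCP) lies midway between the tips of the shut fingers; the grasp point (between the pads) lies 19 mm behind it (manip.grip_depth is the distance from the TCP to the grasp point, in m); z points along the fingers, y is the line along which they close (so a half turn about z gives the same grasp; the last joint's range is limited). The gripper opens to 85 mm and grips with 20 to 120 N. Pads are 22 mm wide; open, the fingers measure 114 mm over their backs; the gripper's body (76 mm by 85 mm) begins 54 mm behind the grasp point. The pads swing forward as they close: fully open they stand 13 mm farther back than shut.
Start: joints at [-1.184, 0.411, -0.013, 1.596, 0.006, 1.134, -0.082], TCP at [0.275, 0.561, 0.231] pointing down, gripper open.
Joint ranges: [-2.95, 2.95], [-0.29, 1.99], [-1.47, 1.44], [0.14, 2.54], [-1.03, 4.17], [0.13, 1.85], [-2.86, 2.86]. Speed limits (rad/s): [2.39, 2.39, 3.01, 3.01, 3.14, 3.14, 3.14].

INTERFACE

Orientations are given as a unit quaternion [x, y, z, w].
In Python, from bench import manip gives the robot as it stands.
- The arm moves only by the shell command python3 -m handwheel 'ROWS' [OPENING] [FORCE]. ROWS is JSON, a list of rows, each a list of 4 numbers: the shift along the tool's x, y, z in mm, then the turn about the tool's z in degrees. A call has 1 to 20 rows; each row is the pose to reach, as a shift and turn from the pose commanded when the call began, along the tool's axes at that moment; what a row does not reach only later rows make up. A row lasts 1/12 s, in which the tool goes at most 41.7 mm and 7.16 degrees, less where a joint would pass 70% of its speed; a pose out of reach is approached as far as the arm can. A call with a gripper value outside its range is refused whole. OPENING is the opening, from 0 (shut) to 1 (fully open), set as the call begins (- or left out, the last holds). The fingers move at their own pace and stop on an object; FORCE is the grip in N (left out, the last holds). Time passes only in rows, so rows that repeat a pose let the fingers close. It gives the time, the measured TCP pose, the force, the opening and the grip force at its end, in the units of the state.
- manip.state(): the state, without advancing time (a new reading comes with each control period).
- manip.grab_frame(name): name is "side" or "top" or "wrist"; returns the picture (480x640x3 uint8, red, green, blue); there is no depth.
- manip.camera_params(name): a dict with "camera_matrix" (3x3 intrinsics, pixels), "k1" (the pictures are not rectified: a ray, as slopes to the right and down, at radius r is drawn at 1 + k1 r^2 times it, then the intrinsics apply), "extrinsics" (4x4, takes a point from world to camera coordinates). Camera axes: x right, y up, looking along -z (the intrinsics and any distortion apply to the point x, -y, -z); pixel columns grow to the right and rows downward; lengths in m; the calibration is good to about 2 mm. A picture is of the moment at which its call begins: read the wrist's pose just before it. camera_params takes no time and is no camera call; for the wrist camera it gives the pose at the moment of the call.
- manip.job_done(): hands the job in; it is judged then, once.
Trained networks look in the newest picture that a camera, given by its name, has taken for a name from the list of things; names that differ only in an ending like _2 or _b are one class to them, and where a whole thing is asked for, a point or a joint stands for the part that bears it (a point fixed in the world has none). Each returns a list of dicts, best first, with "p" (0 to 1); they miss things now and then, are a little off and sometimes report something else, mostly with a low value. They report only what shows in the picture. A call takes as long as a camera call. They do not tell look-alikes from the thing itself.
- manip.boxes_of(camera, thing): "bbox" ([left, top, right, bottom] in pixels, round what is visible of it).
- manip.silhouettes(camera, thing): "mask" (480x640 bool, what is visible of it) and "bbox" ([left, top, right, bottom] in pixels, round what is visible of it).
- manip.place_of(camera, thing): "location" ([row, column] in pixels: a listed point, or the origin of a listed thing).
The state is a dict: "time": time; "q": joint angles; "qvel": joint speeds; "effort": joint torques, N m; "tool_pos": TCP position; "tool_rot": TCP orientation; "contact_force": force on the tool from outside, world axes, zero at the start; "wrist_torque": the same for the moment, N m; "finger_gap": finger opening in m; "grasp_force": force on a finger pad.
Only numpy, scipy, OpenCV 4.12 (cv2) and the standard library are available. Lean on these libraries where they do the work, as an engineer would, in place of code of your own. Each camera call takes 0.05 s, during which the arm holds its last target. There are 200 camera calls.

TASK

The cap of the square jar is only loosely screwed on: set the jar upright and gently down into the square recess of the aluminium holder block, fully home on its floor, so that it cannot turn. Then screw the cap clockwise until it bottoms out, and back it off a quarter turn so that the jar can vent. Finish while still gripping the cap there, with the jar home in the holder; do not tip or drop the jar, and leave the other things where they are.

Things in the scene. Friction and masses are not known exactly. Their poses are not given: they have to be found in the camera images.
- jar: amber glass jar, loose, 0.33 kg with its cap. Square body 44 x 44 mm, 48 mm high, with a black screw cap on top, above a narrower neck; 83 mm high in all with the cap bottomed. It stands upright on the worktop at the start. Origin: centre of its underside; z up; x and y square to its side faces (any of the four ways round fits the holder)
- cap: black ribbed round screw cap of the jar, 34 mm diameter, 23 mm high, on the jar's axis; it cannot come off. Origin: centre of its underside, 60 mm above the jar's underside when bottomed; z up; turns with the cap
- cap_grip (a point): point on the axis of the cap, 14 mm above its underside, good to grip the cap at (deep-reaching fingertips then stay clear of the square body, whose top lies 26 mm lower): 74 mm above the jar's underside when bottomed, up to 4 mm higher when loose
- cap_turn (a joint): angle of the cap on its thread relative to the jar, rad: 0 = bottomed out (hard stop), growing counter-clockwise seen from above (loosening), to a stop at 4. It starts between 1.95 and 2.5. The cap rises about 1 mm per rad (6 mm a turn); it stays where it is left (friction about 0.03 N m)
- holder: aluminium holder block screwed to the worktop, 90 x 90 x 20 mm, with a square recess 47 x 47 mm (1.5 mm play each side of the jar), 14 mm deep with a 3 mm chamfer at its mouth, in the middle of its top. Origin: centre of its underside on the worktop; x and y along its sides and those of the recess
- holder_floor (a point): centre of the floor of the recess, 6 mm above the worktop, where the centre of the jar's underside comes to stand; axes as the holder's
- bur_block: bystander: bur block, a blue box with a lid, 45 x 85 x 41 mm, behind the work. Origin: centre of its underside
- wax_sticks: bystander: pink wax sticks, 36 x 77 x 19 mm, behind the work. Origin: centre of its underside
- mask_tape_roll: bystander: roll of masking tape lying flat, 104 x 102 x 25 mm, behind the work. Origin: centre of its underside
Not all that is in view belongs to the job. Several things have the shape of the jar; the one meant has the colours described above.

How it is judged:
On the way, in this order (a step that is already met when the one before it is completed fails the run):
1. the jar stands upright, fully home in the holder's recess, its cap still loose (horizontal distance between jar and holder_floor below 0.005 m and z of jar in the frame of holder_floor below 0.003 m and angle between jar's own z axis and vertical below 0.08 rad and value of joint cap_turn above 1 rad), for 0.2 s.
2. the cap is screwed down to its stop with the jar home in the holder (value of joint cap_turn below 0.08 rad and horizontal distance between jar and holder_floor below 0.005 m and z of jar in the frame of holder_floor below 0.004 m), for 0.1 s.
At the end, for the whole second after the job is handed in: the fingers grip the cap (over 2 N) and keep it still, a quarter turn (90 degrees, give or take 20) back from its stop, while the jar stands upright (within 4.5 degrees) and fully home in the recess (within 5 mm of its centre and 4 mm of its floor) (value of joint cap_turn between 1.22 and 1.92 rad and velocity of joint cap_turn between -0.1 and 0.1 rad/s and contact force between the fingers and cap above 2 N and horizontal distance between jar and holder_floor below 0.005 m and z of jar in the frame of holder_floor below 0.004 m and angle between jar's own z axis and vertical below 0.08 rad); the arm keeps its last pose, push and grip.
It fails at once if the jar is tipped (more than 25 degrees) (angle between jar's own z axis and vertical above 0.44 rad).
It fails at once if the jar is dropped (falls free faster than 0.45 m/s) (linear speed of jar above 0.45 m/s and contact force between the fingers and jar below 0.1 N).
It fails at once if the bur block is moved by more than 30 mm (distance of bur_block from where it was at the start of the episode above 0.03 m).
It fails at once if the wax sticks are moved by more than 30 mm (distance of wax_sticks from where it was at the start of the episode above 0.03 m).
It fails at once if the tape roll is moved by more than 30 mm (distance of mask_tape_roll from where it was at the start of the episode above 0.03 m).
It also fails if it takes over 61 s, if anything falls off the work surface, if the arm or the gripper's body presses on something with over 40 N, if the wrist force passes 120 N, or if a joint passes its speed limit or range.

## Working session

There is one attempt and no reset: what is moved stays moved. The work goes in short steps, Python scripts to look and compute and a shell command to move; the robot and the scene stay as the last step left them, time stands still between calls to the robot, and variables do not carry over. Pictures are saved under pics/ and viewed, at most 10 in all, crops included, and the job is handed in when it is done.

```bash
mkdir -p pics; cat > h.py <<'E'
import numpy as np, cv2
from bench import manip
def snap(n,f):
    im=manip.grab_frame(n); cv2.imwrite(f'pics/{f}.png',im[...,::-1]); return im
def ray(P,u,v):
    K=np.array(P['camera_matrix']);E=np.array(P['extrinsics']);k=P['k1']
    d=np.array([(u-K[0,2])/K[0,0],(v-K[1,2])/K[1,1]]);s=d.copy()
    for _ in range(20): s=d/(1+k*(s@s))
    R=E[:3,:3];return -R.T@E[:3,3], R.T@np.array([s[0],-s[1],-1])
def at(P,u,v,z):
    o,d=ray(P,u,v);return o+d*(z-o[2])/d[2]
def proj(P,X):
    K=np.array(P['camera_matrix']);E=np.array(P['extrinsics']);c=E[:3,:3]@np.asarray(X)+E[:3,3]
    s=np.array([c[0],-c[1]])/-c[2];s=s*(1+P['k1']*(s@s));return K[0,0]*s[0]+K[0,2],K[1,1]*s[1]+K[1,2]
E
python3 - <<'E'
from h import *
np.set_printoptions(precision=3,suppress=True)
snap('top','top1');P=manip.camera_params('top')
for t,z in [('jar',0),('cap',.062),('cap_grip',.076),('holder',0),('holder_floor',.006)]:
    for r in manip.place_of('top',t): print('top',t,r['p'],r['location'],at(P,r['location'][1],r['location'][0],z))
snap('side','side1');P=manip.camera_params('side')
for t,z in [('jar',0),('cap_grip',.076),('holder',0),('holder_floor',.006)]:
    for r in manip.place_of('side',t): print('side',t,r['p'],r['location'],at(P,r['location'][1],r['location'][0],z))
print(manip.state(), manip.grip_depth)
cv2.imwrite('pics/both1.png',cv2.resize(np.vstack([cv2.imread('pics/top1.png'),cv2.imread('pics/side1.png')]),(400,600)))
E
```

```text
top jar 0.9 [308.5, 232.4] [0.425 0.281 0.   ]
top jar 0.89 [281.2, 335.0] [0.493 0.04  0.   ]
top jar 0.78 [240.6, 280.4] [0.587 0.17  0.   ]
top jar 0.67 [277.7, 286.6] [0.5   0.154 0.   ]
top cap 0.68 [237.3, 276.0] [0.591 0.173 0.062]
top cap 0.67 [281.2, 336.4] [0.495 0.037 0.062]
top cap 0.55 [310.2, 226.0] [0.426 0.283 0.062]
top cap 0.46 [284.0, 284.6] [0.487 0.152 0.062]
top cap_grip 0.75 [283.6, 283.5] [0.489 0.153 0.076]
top cap_grip 0.5 [237.9, 275.4] [0.589 0.172 0.076]
top cap_grip 0.48 [279.9, 331.5] [0.498 0.048 0.076]
top holder 0.75 [239.1, 411.6] [ 0.594 -0.139  0.   ]
top holder_floor 0.67 [236.3, 412.5] [ 0.6   -0.14   0.006]
top holder_floor 0.18 [236.7, 410.5] [ 0.599 -0.135  0.006]
side jar 0.77 [312.6, 304.5] [0.586 0.174 0.   ]
side jar 0.66 [266.8, 364.2] [0.496 0.03  0.   ]
side jar 0.66 [378.8, 383.6] [0.427 0.282 0.   ]
side jar 0.65 [309.1, 356.3] [0.494 0.144 0.   ]
side cap_grip 0.84 [278.2, 296.0] [0.604 0.163 0.076]
side cap_grip 0.7 [350.4, 384.2] [0.433 0.281 0.076]
side cap_grip 0.65 [286.4, 359.6] [0.491 0.157 0.076]
side cap_grip 0.54 [240.7, 367.7] [0.494 0.035 0.076]
side cap_grip 0.39 [305.1, 228.9] [0.698 0.248 0.076]
side holder 0.57 [210.0, 327.6] [ 0.607 -0.136  0.   ]
side holder_floor 0.59 [209.1, 331.9] [ 0.597 -0.134  0.006]
{'time': 0.55, 'q': array([-1.184,  0.411, -0.013,  1.596,  0.006,  1.134, -0.082]), 'qvel': array([ 0.001,  0.001,  0.002,  0.   , -0.   , -0.001,  0.001]), 'effort': array([ -0.001, -60.   ,   0.681, -29.957,   0.014,   0.002,   0.   ]), 'tool_pos': array([0.275, 0.561, 0.231]), 'tool_rot': array([ 0.225,  0.974, -0.   , -0.   ]), 'contact_force': array([ 0.126, -0.04 ,  0.413]), 'wrist_torque': array([ 0.027, -0.046,  0.024]), 'grasp_force': 0.0, 'finger_gap': 0.08523638012144207} 0.0187
```

View pics/top1.png

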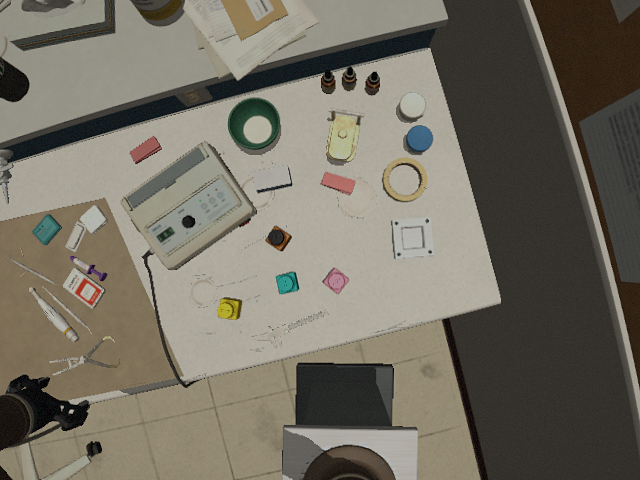

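View pics/side1.png

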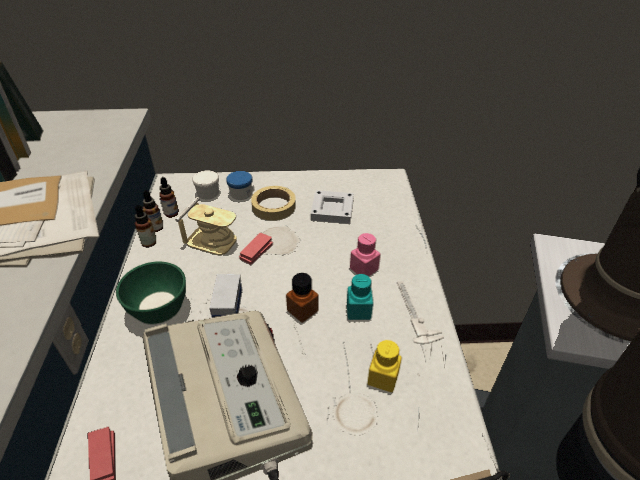

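The top view shows the amber jar with black cap at about (278,238) and the holder at (412,238). The other three jar shapes are pink, teal and yellow. Next I check the wrist camera's geometry so I can choose the approach.

```bash
python3 - <<'E'
from h import *
np.set_printoptions(precision=3,suppress=True)
from scipy.spatial.transform import Rotation as R
s=manip.state();T=R.from_quat(s['tool_rot']).as_matrix();E=np.array(manip.camera_params('wrist')['extrinsics'])
C=-E[:3,:3].T@E[:3,3]
print('cam in tool',T.T@(C-s['tool_pos']),'view',T.T@E[:3,:3].T@[0,0,-1]);print(manip.camera_params('wrist')['camera_matrix'])
print(T, T.T@(np.array([.588,.172,.231])-s['tool_pos']))
P=manip.camera_params('top')
for t in['jar','holder']:
  manip.grab_frame('top')
  for r in manip.silhouettes('top',t): 
    c=max(cv2.findContours(r['mask'].astype('uint8'),0,2)[0],key=cv2.contourArea);print(t,r['p'],cv2.minAreaRect(c))
print(P['extrinsics'])
E
```

```text
cam in tool [ 0.07  -0.    -0.143] view [-0.278  0.     0.961]
[[401.548   0.    326.593]
 [  0.    401.548 239.63 ]
 [  0.      0.      1.   ]]
[[-0.898  0.439 -0.   ]
 [ 0.439  0.898 -0.   ]
 [ 0.    -0.    -1.   ]] [-0.453 -0.212  0.   ]
jar 0.95 ((228.83607482910156, 308.3032531738281), (21.638044357299805, 20.55161476135254), 5.19442892074585)
jar 0.74 ((278.26922607421875, 237.84613037109375), (20.801258087158203, 18.859806060791016), 33.6900634765625)
jar 0.66 ((287.0882568359375, 282.1470642089844), (19.63220977783203, 20.716861724853516), 77.47119140625)
jar 0.66 ((335.52001953125, 279.6399841308594), (20.400001525878906, 20.0), 36.869895935058594)
holder 0.7 ((412.07427978515625, 237.2425537109375), (39.70198440551758, 39.50297546386719), 84.2894058227539)
[[ 0.013 -0.999 -0.037  0.077]
 [ 0.998  0.011  0.056 -0.592]
 [-0.055 -0.037  0.998 -1.122]
 [ 0.     0.     0.     1.   ]]
```

```bash
python3 -m handwheel '[[-20,-10,0,0],[-55,-26,0,0],[-90,-42,0,0],[-125,-58,0,0],[-160,-75,0,0],[-195,-91,0,0],[-230,-108,0,0],[-265,-124,0,0],[-300,-140,0,0],[-335,-157,0,0],[-370,-173,0,0],[-405,-190,0,0],[-435,-204,0,0],[-450,-211,0,0],[-453,-212,0,0],[-453,-212,0,0],[-453,-212,0,0]]' 0.6 30
cat > look.py <<'E'
from h import *
import sys
np.set_printoptions(precision=4,suppress=True)
from scipy.spatial.transform import Rotation as R
s=manip.state();P=manip.camera_params('wrist');im=snap('wrist',sys.argv[1])
T=R.from_quat(s['tool_rot']).as_matrix();t=np.array(s['tool_pos'])
print(s['q'],t,np.degrees(np.arctan2(T[1,0],T[0,0])))
for a in sys.argv[2:]:
    n,z=a.split('=');z=float(z)
    for r in manip.place_of('wrist',n):
        w=at(P,r['location'][1],r['location'][0],z);print(n,r['p'],r['location'],w,'tool',1000*T.T@(w-t))
E
python3 look.py w1 jar=0 cap=.0622 cap_grip=.0762
```

```text
time: 2.17
tool_pos: [0.5878, 0.1732, 0.2311]
tool_rot: [0.225, 0.974, 0.0, -0.0]
contact_force: [0.3, -0.0, -0.3]
finger_gap: 0.0512
grasp_force: 0.0
[-0.4934  0.3904  0.1738  1.6375 -0.0742  1.1205  0.8169] [0.5878 0.1732 0.2311] 153.9966687461984
jar 0.96 [181.6, 156.4] [0.4993 0.037  0.    ] tool [  19.5465 -161.2664  231.079 ]
jar 0.8 [207.6, 327.5] [0.5934 0.1714 0.    ] tool [ -6.0665   0.7231 231.1184]
jar 0.72 [226.7, 329.2] [0.6109 0.1647 0.    ] tool [-24.7421   2.3649 231.1017]
jar 0.69 [118.2, 257.3] [0.4918 0.1506 0.    ] tool [ 76.1345 -62.5214 231.1699]
cap 0.88 [193.1, 126.9] [0.5004 0.038  0.0622] tool [  19.0895 -159.9251  168.8791]
cap 0.64 [226.1, 327.7] [0.5956 0.1703 0.0622] tool [ -8.4245   0.7483 168.9162]
cap 0.57 [119.4, 244.6] [0.4937 0.1504 0.0622] tool [ 74.3989 -61.7803 168.9686]
cap 0.53 [207.6, 325.1] [0.5811 0.1751 0.0622] tool [  6.65    -1.3159 168.9293]
cap_grip 0.86 [230.0, 330.4] [0.596  0.1724 0.0762] tool [ -7.9674   2.7804 154.9174]
cap_grip 0.86 [197.1, 118.9] [0.5012 0.038  0.0762] tool [  18.3679 -159.5894  154.8785]
cap_grip 0.56 [119.0, 240.1] [0.4934 0.1501 0.0762] tool [ 74.5348 -62.2549 154.9685]
```

View pics/w1.png

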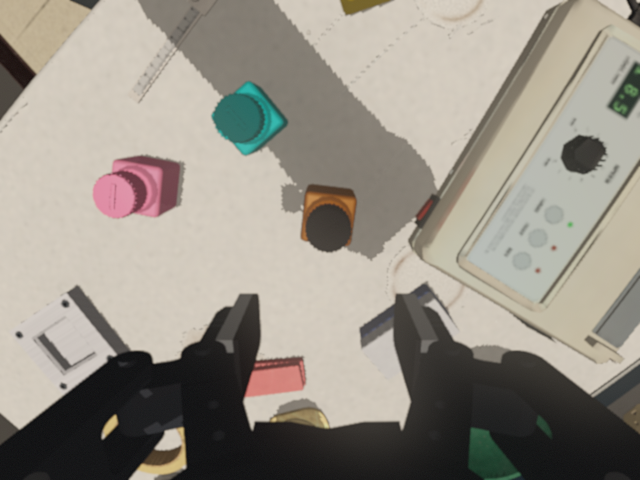

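The amber jar shows at (328,215), with its sides nearly along the tool axes. The holder is at (65,340). I'll zoom in on both for their yaw.

```bash
python3 - <<'E'
import cv2,numpy as np
im=cv2.imread('pics/w1.png')
a=cv2.resize(im[175:260,285:375],None,fx=5,fy=5,interpolation=2);b=cv2.resize(im[280:400,5:135],(int(130*3.54),425),interpolation=2)
b=b[:, :350]
cv2.imwrite('pics/c1.png',np.hstack([a,b]))
E
```

```text
(no output)
```

View pics/c1.png

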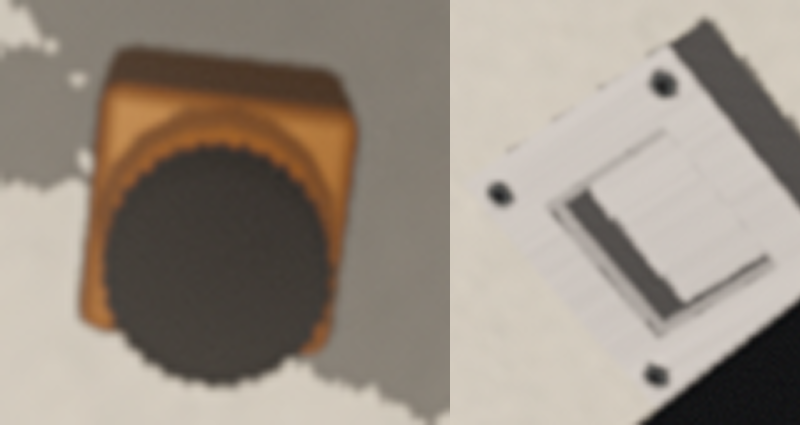

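```bash
cat > fit.py <<'E'
from h import *
np.set_printoptions(precision=4,suppress=True)
def sq(P,c,z):
    w=np.array([at(P,u,v,z)[:2] for u,v in c]);e=np.roll(w,-1,0)-w
    a=np.degrees(np.arctan2(e[:,1],e[:,0]));print('ctr',w.mean(0),'sides',1000*np.hypot(*e.T),'ang mod90',a%90)
E
python3 - <<'E'
from fit import *
P=manip.camera_params('wrist')
sq(P,[(305.6,192),(356.4,199.4),(350,245.4),(301.4,239.4)],.048)
sq(P,[(65.7,316.7),(33.8,337.9),(64.9,373.2),(95.4,353.4)],.02)
print(at(P,328.6,228,.0852))
E
```

```text
ctr [0.5939 0.1722] sides [42.1628 39.827  41.5254 40.5909] ang mod90 [55.7101 57.3765 56.7322 58.2546]
ctr [ 0.6004 -0.1375] sides [49.8861 49.6727 48.2225 48.4968] ang mod90 [5.4786 6.3643 6.8789 4.4032]
[0.5919 0.1732 0.0852]
```

```bash
python3 -m handwheel '[[-5.6,1.4,15,0],[-5.6,1.4,45,0],[-5.6,1.4,75,0],[-5.6,1.4,105,0],[-5.6,1.4,130,0],[-5.6,1.4,150,0],[-5.6,1.4,163,0],[-5.6,1.4,171,0],[-5.6,1.4,175,0],[-5.6,1.4,175,0],[-5.6,1.4,175,0],[-5.6,1.4,175,0]]' && python3 -m handwheel '[[0,0,0,0],[0,0,0,0],[0,0,0,0],[0,0,0,0],[0,0,0,0],[0,0,0,0],[0,0,0,0],[0,0,0,0]]' 0.2 40
```

```text
time: 3.37
tool_pos: [0.5949, 0.1711, 0.0576]
tool_rot: [0.225, 0.974, 0.001, 0.001]
contact_force: [-0.5, 0.1, 0.9]
finger_gap: 0.0513
grasp_force: 0.0
time: 4.03
tool_pos: [0.5947, 0.1711, 0.0574]
tool_rot: [0.225, 0.974, 0.001, 0.001]
contact_force: [-0.4, -0.2, 6.2]
finger_gap: 0.0329
grasp_force: 39.4
```

Gripped on the cap. Now I lift, travel and turn, stopping just short of the holder so it stays in view for a close look.

```bash
python3 -m handwheel '[[0,0,-4,0],[0,0,-10,0],[0,0,-20,0],[0,0,-35,0],[0,0,-50,0],[0,0,-65,0],[0,0,-76,0],[0,0,-80,0],[0,0,-80,0]]' && python3 -m handwheel '[[-4,-5,0,-1],[-13,-17,0,-3],[-27,-34,0,-6],[-43,-55,0,-9],[-60,-76,0,-12],[-77,-97,0,-16],[-94,-119,0,-19],[-111,-141,0,-23],[-128,-162,0,-27],[-145,-184,0,-30],[-160,-203,0,-33],[-174,-220,0,-36],[-183,-232,0,-38],[-187,-237,0,-39],[-188,-238,0,-39],[-188,-238,0,-39],[-188,-238,0,-39],[-188,-238,0,-39]]' && python3 look.py w2 holder=0 holder_floor=.006 jar=.08
```

```text
time: 4.78
tool_pos: [0.5946, 0.171, 0.1376]
tool_rot: [0.225, 0.974, 0.001, 0.001]
contact_force: [0.3, -0.2, -4.3]
finger_gap: 0.0331
grasp_force: 40.2
time: 6.28
tool_pos: [0.6583, -0.1234, 0.1361]
tool_rot: [-0.114, 0.994, 0.001, -0.0]
contact_force: [0.0, 0.3, -5.3]
finger_gap: 0.0328
grasp_force: 40.3
[ 0.0831  0.5711  0.045   1.5773 -0.0302  0.9944  1.9358] [ 0.6583 -0.1234  0.1361] -166.9631675729446
holder 0.65 [143.4, 322.9] [ 0.6025 -0.139   0.    ] tool [ 57.9132  -2.6498 136.0898]
holder 0.59 [329.6, 327.4] [ 0.7389 -0.1042  0.    ] tool [-82.8686   0.4737 136.0739]
holder_floor 0.69 [138.3, 323.9] [ 0.5988 -0.1391  0.006 ] tool [ 61.5072  -1.9247 130.091 ]
jar 0.79 [258.7, 325.5] [ 0.6559 -0.1247  0.08  ] tool [ 2.6039 -0.7061 56.0843]
jar 0.77 [57.5, 612.6] [ 0.5243 -0.0115  0.08  ] tool [105.2799 139.1968  56.2512]
```

View pics/w2.png

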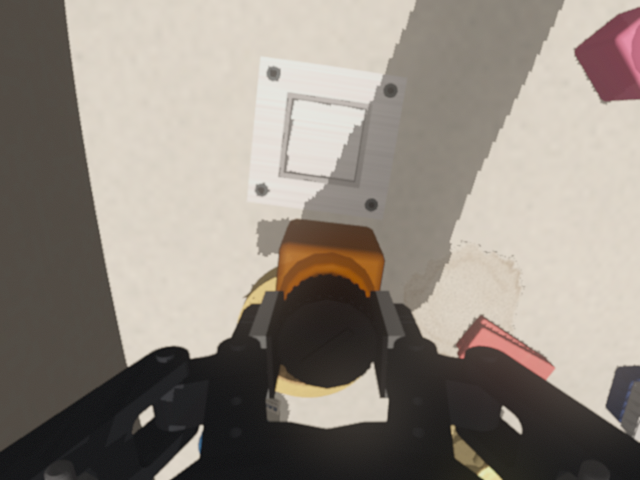

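The holder recess shows unobstructed at (324,140). The held jar's near face is below it at (332,245). I'll zoom in for corners.

```bash
python3 - <<'E'
import cv2
im=cv2.imread('pics/w2.png')
cv2.imwrite('pics/c2.png',cv2.resize(im[80:300,240:420],None,fx=2.7,fy=2.7,interpolation=2))
E
```

```text
(no output)
```

View pics/c2.png

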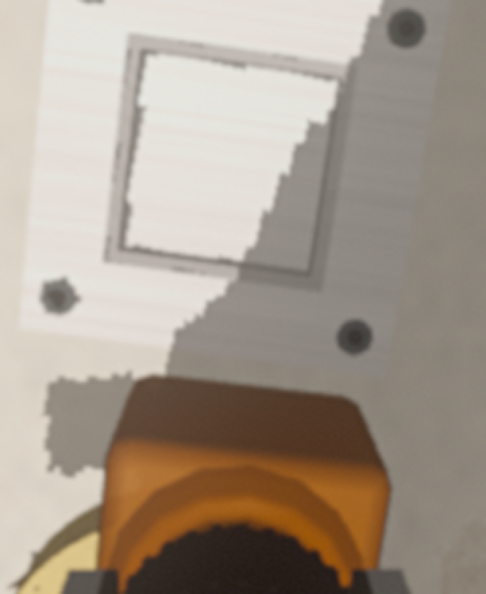

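```bash
python3 - <<'E'
from fit import *
P=manip.camera_params('wrist')
sq(P,[(287.4,93.3),(370.4,105.9),(359.3,187.4),(278.9,176.3)],.02)
for (a,b,z) in [((280.7,243),(383.7,261.5),.1266),((291.9,220),(369.6,228.9),.0786)]:
    A=at(P,*a,z)[:2];B=at(P,*b,z)[:2];d=B-A;n=np.array([d[1],-d[0]])/np.hypot(*d)
    print(A,B,np.degrees(np.arctan2(d[1],d[0]))%90,1000*np.hypot(*d),'ctr?',(A+B)/2+n*.022,(A+B)/2-n*.022)
E
```

```text
ctr [ 0.6004 -0.1398] sides [51.7649 51.2413 52.4712 51.5957] ang mod90 [4.6751 6.3861 5.0798 5.5913]
[ 0.6382 -0.1481] [ 0.6365 -0.1062] 2.31027141432385 41.94658608866085 ctr? [ 0.6594 -0.1263] [ 0.6154 -0.128 ]
[ 0.6401 -0.1473] [ 0.6357 -0.1072] 6.271891372579631 40.298343405177654 ctr? [ 0.6598 -0.1248] [ 0.616  -0.1296]
```

```bash
python3 -m handwheel '[[5,0,0,0],[15,0,0,0],[27,-1,0,0],[39,-1,0,0],[49,-1.5,0,0],[56,-1.7,0,0],[60,-1.7,0,0],[60.6,-1.7,4,0],[60.6,-1.7,12,0],[60.6,-1.7,22,0],[60.6,-1.7,32,0],[60.6,-1.7,42,0],[60.6,-1.7,48,0],[60.6,-1.7,51,0],[60.6,-1.7,51,0],[60.6,-1.7,51,0],[60.6,-1.7,51,0]]' && python3 look.py w3 holder=0 holder_floor=.006 jar=.027
```

```text
time: 7.9
tool_pos: [0.6001, -0.1409, 0.0857]
tool_rot: [-0.113, 0.994, -0.0, 0.0]
contact_force: [0.8, 0.3, -3.7]
finger_gap: 0.033
grasp_force: 40.4
[ 0.1227  0.5483  0.0406  1.7585 -0.0285  0.8345  1.9732] [ 0.6001 -0.1409  0.0857] -167.0584838357373
holder_floor 0.33 [262.8, 324.7] [ 0.6083 -0.1403  0.006 ] tool [-8.0052 -1.2475 79.7441]
jar 0.76 [258.3, 326.8] [ 0.5983 -0.1414  0.027 ] tool [ 1.927  -0.0234 58.736 ]
jar 0.56 [314.5, 325.5] [ 0.6305 -0.1347  0.027 ] tool [-30.9642  -0.7421  58.7617]
```

View pics/w3.png

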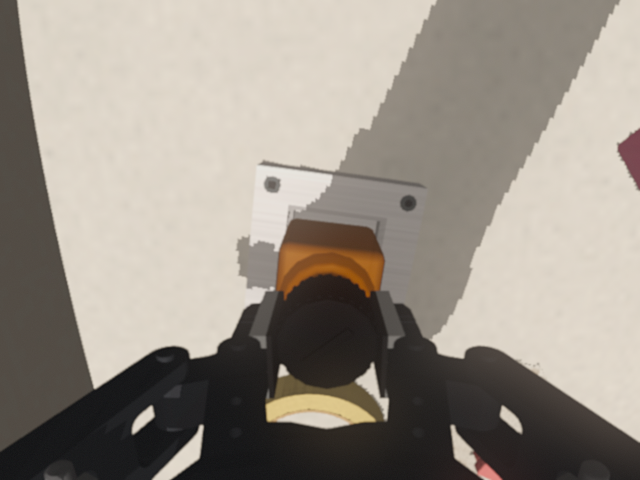

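The jar hangs just above the recess mouth. The far mouth corners are near (289,207) and (386,219), and the jar's lower edge runs (292,220) to (371,228). I'll quantify the offset.

```bash
python3 - <<'E'
from fit import *
P=manip.camera_params('wrist')
for (a,b,z,h) in [((289,207),(386,219),.02,.0265),((291.9,220),(371,228.5),.028,.022),((258,163),(427,187),.02,.045)]:
    A=at(P,*a,z)[:2];B=at(P,*b,z)[:2];d=B-A;n=np.array([-np.sin(np.radians(-5.4+90)),0]);n=np.array([np.cos(np.radians(5.4)),np.sin(np.radians(5.4))])
    print(A,B,np.degrees(np.arctan2(d[1],d[0]))%90,1000*np.hypot(*d),'ctr',(A+B)/2+n*h)
im=cv2.imread('pics/w3.png');cv2.imwrite('pics/c3.png',cv2.resize(im[150:270,240:440],None,fx=4,fy=4,interpolation=2))
E
```

```text
[ 0.5771 -0.1667] [ 0.5719 -0.1149] 5.758342961643635 52.00985664983651 ctr [ 0.6009 -0.1383]
[ 0.5817 -0.1635] [ 0.5769 -0.1228] 6.6326388367256754 40.9822243946406 ctr [ 0.6012 -0.1411]
[ 0.558  -0.1869] [ 0.5503 -0.0984] 4.9398757726056886 88.8598432732556 ctr [ 0.599  -0.1384]
```

View pics/c3.png

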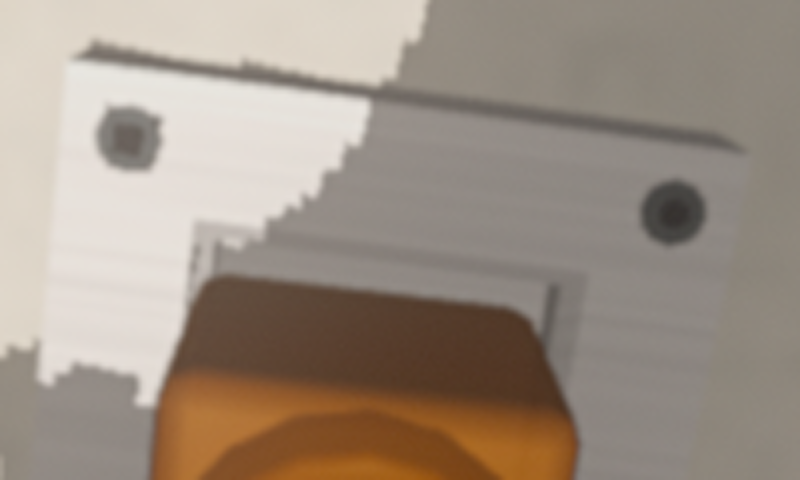

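```bash
python3 -m handwheel '[[0.3,1.5,0,0],[0.5,2.6,0,0],[0.5,2.6,0,0],[0.5,2.6,2,0],[0.5,2.6,4,0],[0.5,2.6,6,0],[0.5,2.6,8,0],[0.5,2.6,10,0],[0.5,2.6,12,0],[0.5,2.6,14,0],[0.5,2.6,15.5,0],[0.5,2.6,17,0],[0.5,2.6,17,0],[0.5,2.6,17,0]]'
```

```text
time: 9.27
tool_pos: [0.6048, -0.138, 0.0731]
tool_rot: [-0.113, 0.994, -0.001, 0.006]
contact_force: [5.1, 2.7, 19.4]
finger_gap: 0.0325
grasp_force: 43.9
```

Contact, and the compliance pushed the jar about +x 4 mm. I'll back up slightly, follow that push, and retry.

```bash
python3 -m handwheel '[[-1,0,-3,0],[-3,-0.5,-6,0],[-3,-0.5,-6,0],[-3,-0.5,-6,0]]' && python3 -m handwheel '[[0,0,2,0],[0,0,4,0],[0,0,5,0],[0,0,6,0],[0,0,7,0],[0,0,7,0],[0,0,7,0]]'
```

```text
time: 9.6
tool_pos: [0.6024, -0.1384, 0.0745]
tool_rot: [-0.113, 0.994, -0.0, 0.001]
contact_force: [2.1, 1.0, 2.7]
finger_gap: 0.0327
grasp_force: 42.2
time: 10.18
tool_pos: [0.6069, -0.1381, 0.0711]
tool_rot: [-0.113, 0.994, -0.001, 0.005]
contact_force: [6.4, 1.5, 19.9]
finger_gap: 0.0327
grasp_force: 45.0
```

```bash
python3 - <<'E'
from h import *
a=snap('wrist','w4');b=snap('side','s4')
c=cv2.resize(a[150:400,230:430],(480,600),interpolation=2);P=manip.camera_params('side');u,v=map(int,proj(P,[.6,-.139,.05]));print(u,v)
d=cv2.resize(b[v-62:v+53,u-30:u+31],(320,600),interpolation=2)
cv2.imwrite('pics/m4.png',np.hstack([c,d])[...,::-1])
for t in('jar','holder_floor','cap_grip'):print(t,[(r['p'],r['location']) for r in manip.place_of('side',t)])
E
```

```text
331 192
jar [(0.94, [376.2, 382.4]), (0.72, [204.5, 333.5])]
holder_floor [(0.84, [208.1, 332.2])]
cap_grip [(0.96, [352.1, 385.3]), (0.87, [241.5, 364.6]), (0.7, [283.9, 360.4]), (0.41, [174.1, 328.5])]
```

View pics/m4.png

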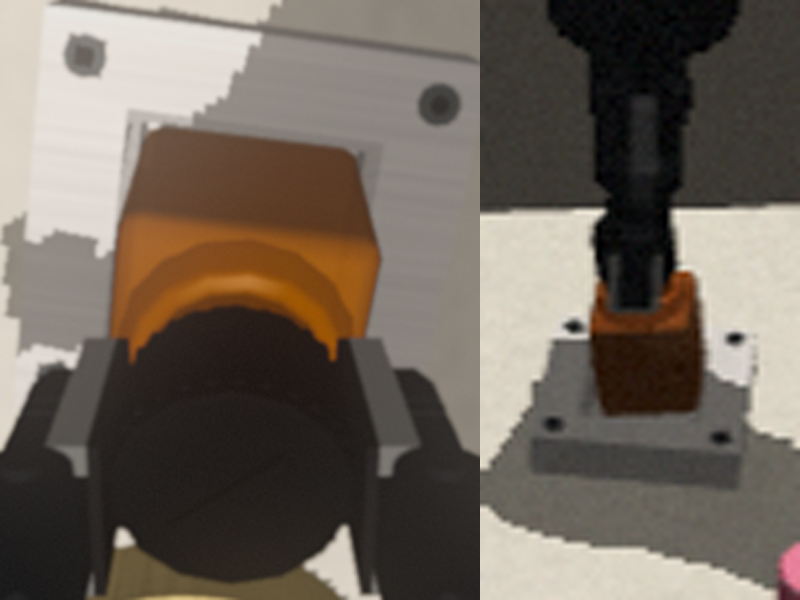

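The jar has pivoted slightly in the pads. Its far (−x) bottom edge, crop (150..355, 125..150), is caught on the −x chamfer, and the rest is inside. I'll ease up, shift +x, and lower again with a lighter grip so the floor squares it up.

```bash
python3 -m handwheel '[[-2,0,-3,0],[-5,0,-4,0],[-7,0,-4,0],[-7,0,-4,0],[-7,0,-4,0]]' - 25 && python3 -m handwheel '[[0,0,2,0],[0,0,4,0],[0,0,5,0],[0,0,6,0],[0,0,6,0],[0,0,6,0]]'; python3 -c "
from bench import manip;print(manip.state()['wrist_torque'])"
```

```text
time: 10.85
tool_pos: [0.6084, -0.137, 0.071]
tool_rot: [-0.113, 0.994, -0.0, -0.0]
contact_force: [0.3, -1.5, 4.9]
finger_gap: 0.0327
grasp_force: 43.7
time: 11.35
tool_pos: [0.6123, -0.1363, 0.0676]
tool_rot: [-0.113, 0.994, -0.001, 0.004]
contact_force: [4.8, 0.6, 14.2]
finger_gap: 0.0326
grasp_force: 45.4
[ 0.25956172 -0.80932581 -0.0386815 ]
```

```bash
cat > tilt.py <<'E'
from h import *
from scipy.spatial.transform import Rotation as R
from scipy.optimize import brentq
import sys
s=manip.state();P=manip.camera_params('wrist');T=R.from_quat(s['tool_rot']).as_matrix();t=np.array(s['tool_pos'])
def row(th,zl=0,dx=0):
    p=np.array([22.,0,76-zl]);c,q=np.cos(th),np.sin(th)
    g=np.array([p[0]*c+p[2]*q+dx,0,-p[0]*q+p[2]*c-19])/1000
    return proj(P,t+T@g)[1],g
def edge(im):
    h=cv2.cvtColor(im,cv2.COLOR_RGB2HSV);m=((h[...,0]<20)&(h[...,1]>110)&(h[...,2]>40)).astype('uint8')
    m=cv2.morphologyEx(m,cv2.MORPH_OPEN,np.ones((3,3)))
    e=[np.argmax(m[150:330,c])+150 for c in range(305,360,5)];return np.polyfit(np.arange(305,360,5)-330,e,1)
ld=lambda f:cv2.imread(f'pics/{f}.png')[...,::-1].copy()
r0=edge(ld('w3'))[1];dx=brentq(lambda d:row(0,0,d)[0]-r0,-15,15)
f=sys.argv[1];im=snap('wrist',f)
for n,i in(('w2',ld('w2')),('w3',ld('w3')),('w4',ld('w4')),(f,im)):
    a=edge(i);th=brentq(lambda x:row(x,0,dx)[0]-a[1],-.4,.4);print(n,a,'tilt deg',np.degrees(th),'toolx of far bottom edge',row(th,0,dx)[1])
print('dx',dx); g=row(th,0,dx)[1]; print('far bottom edge world',t+T@g)
E
python3 tilt.py w5
```

```text
w2 [-1.78181818e-01  2.28090909e+02] tilt deg 0.7502800052297042 toolx of far bottom edge [0.01895716 0.         0.05670541]
w3 [ -0.26       229.81818182] tilt deg 3.9007886355484287e-14 toolx of far bottom edge [0.01796387 0.         0.057     ]
w4 [-1.96363636e-01  2.11818182e+02] tilt deg 7.9199098917037265 toolx of far bottom edge [0.02822597 0.         0.05324373]
w5 [-1.20e-01  2.02e+02] tilt deg 12.347158439921184 toolx of far bottom edge [0.03370643 0.         0.05053775]
dx -4.0361341605048064
far bottom edge world [ 0.57979583 -0.14391224  0.01681762]
```

The numbers fit the jar being inside the recess but leaning about 12° toward +x, its +x edge near the floor. I'll swing the top back to −x while following down, with a light grip.

```bash
python3 -m handwheel '[[1,0,0,0],[2,0,0.5,0],[3,0,0.5,0],[4,0,1,0],[5,0,1,0],[6,0,1.5,0],[6,0,1.5,0],[6,0,1.5,0]]' 0.2 20; python3 tilt.py w6|tail -3
```

```text
time: 12.07
tool_pos: [0.6103, -0.1369, 0.0684]
tool_rot: [-0.113, 0.994, -0.001, 0.008]
contact_force: [10.5, 2.2, 20.9]
finger_gap: 0.0329
grasp_force: 45.9
w6 [-1.20000000e-01  2.05090909e+02] tilt deg 10.944545051492192 toolx of far bottom edge [0.03200262 0.         0.05144077]
dx -4.026497168271023
far bottom edge world [ 0.57989755 -0.14406438  0.01644129]
```

Still wedged in the pads (the grip force didn't drop). The recess traps the jar, so I unload the arm and open the fingers only slightly, letting the jar rock the last few mm upright within the loose cage.

```bash
python3 -m handwheel '[[-3,0,-2,0],[-6,0,-4,0],[-6,0,-4,0],[-6,0,-4,0]]' && python3 -m handwheel '[[0,0,0,0],[0,0,0,0],[0,0,0,0],[0,0,0,0]]' 0.45 20; python3 tilt.py w7|tail -3
```

```text
time: 12.45
tool_pos: [0.6107, -0.1365, 0.0687]
tool_rot: [-0.113, 0.994, -0.0, 0.002]
contact_force: [4.9, 0.3, 7.7]
finger_gap: 0.0326
grasp_force: 44.8
time: 12.78
tool_pos: [0.6073, -0.1366, 0.0667]
tool_rot: [-0.113, 0.994, 0.0, -0.001]
contact_force: [-0.4, -1.2, -0.7]
finger_gap: 0.0385
grasp_force: 0.2
w7 [1.00000000e-01 2.11272727e+02] tilt deg 8.164625866588622 toolx of far bottom edge [0.0285535  0.         0.05310528]
dx -4.016869167311094
far bottom edge world [ 0.57936467 -0.14299765  0.01370931]
```

```bash
python3 - <<'E'
from h import *
P=manip.camera_params('side');u,v=331,192
a=cv2.imread('pics/w7.png')[...,::-1];b=snap('side','s7')
print([(t,[(r['p'],r['location']) for r in manip.place_of('side',t)]) for t in('jar','cap_grip','cap')])
for z in(.006,.08,.082):print(proj(P,[.6,-.139,z]))
c=cv2.resize(a[150:400,230:430],(480,600),interpolation=2)
d=cv2.resize(b[v-62:v+53,u-30:u+31],(320,600),interpolation=2)
cv2.imwrite('pics/m7.png',np.hstack([c,d])[...,::-1])
E
```

```text
[('jar', [(0.98, [266.7, 362.8]), (0.89, [207.7, 336.1]), (0.86, [379.2, 382.9]), (0.74, [311.7, 358.4]), (0.66, [305.7, 229.3])]), ('cap_grip', [(0.96, [354.2, 385.5]), (0.78, [286.4, 359.8]), (0.58, [242.4, 367.5]), (0.56, [177.8, 323.3])]), ('cap', [(0.89, [355.3, 386.0]), (0.78, [244.9, 365.0]), (0.77, [290.8, 363.2]), (0.56, [186.0, 326.4])])]
(np.float64(330.8969326327242), np.float64(207.62829358905202))
(np.float64(331.70539089992644), np.float64(181.17852821198485))
(np.float64(331.72821906396905), np.float64(180.4300831840572))
```

View pics/m7.png

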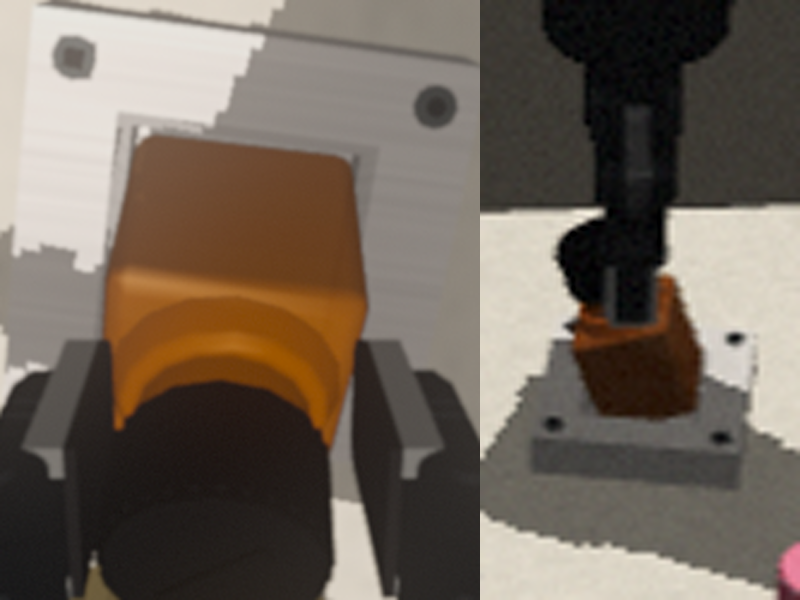

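The released jar now leans farther toward +x, with the cap displaced left in the side view. I'll check at once whether it is static before touching anything.

```bash
python3 - <<'E'
from tilt import *
E
python3 - <<'E'
from h import *
np.set_printoptions(precision=4,suppress=True)
s=manip.state();print(s['time'],s['tool_pos'],s['contact_force'],s['wrist_torque'],s['grasp_force'])
def amber(im):
    h=cv2.cvtColor(im,cv2.COLOR_RGB2HSV);return ((h[...,0]<20)&(h[...,1]>110)&(h[...,2]>40)).astype('uint8')
for f in('s4','s7',None):
    im=manip.grab_frame('side') if f is None else cv2.imread(f'pics/{f}.png')[...,::-1].copy()
    m=amber(im)[165:225,310:355];n,l,st,c=cv2.connectedComponentsWithStats(m);k=1+np.argmax(st[1:,4]);r=cv2.minAreaRect(np.argwhere(l==k)[:,::-1].astype(np.float32));print(f,st[k],c[k],r)
cv2.imwrite('pics/s8.png',im[...,::-1])
for n in('jar','cap_grip'):print(n,[(r['p'],r['location']) for r in manip.place_of('side',n) if r['location'][0]<230])
P=manip.camera_params('side');E=np.array(P['extrinsics']);print('cam',-E[:3,:3].T@E[:3,3])
E
```

```text
13.0333 [ 0.6082 -0.1366  0.0675] [-0.3115 -0.7345  0.4455] [-0.0428  0.0305 -0.0047] 0.14271873515099287
s4 [ 12  17  21  28 367] [22.9591 30.9482] ((22.027236938476562, 30.43579864501953), (26.198881149291992, 20.460079193115234), 86.42366790771484)
s7 [  9  18  24  27 380] [21.0474 33.1395] ((20.650001525878906, 32.94999694824219), (25.61444664001465, 22.135942459106445), 71.56505584716797)
None [  9  18  24  27 366] [21.2978 32.9235] ((20.650001525878906, 32.94999694824219), (25.61444664001465, 22.135942459106445), 71.56505584716797)
jar [(0.69, [205.6, 334.9])]
cap_grip [(0.62, [176.3, 321.2])]
cam [0.441  0.7327 0.693 ]Traceback (most recent call last):
  File "<stdin>", line 1, in <module>
  File "tilt.py", line 16, in <module>
    f=sys.argv[1];im=snap('wrist',f)
      ~~~~~~~~^^^
IndexError: list index out of range
```

The jar is static, leaning about 17° toward +x and wedged between the recess's −x wall and +x rim. The y-line grip lets it pivot that way. I'll retract, turn the gripper so it closes along x, and let the closing pads push the cap square and upright.

```bash
python3 -m handwheel '[[0,0,0,0],[0,0,0,0],[0,0,0,0],[0,0,-5,0],[0,0,-15,0],[0,0,-30,0],[0,0,-45,0],[0,0,-60,0],[0,0,-60,0]]' 1 && python3 -m handwheel '[[0,-1,0,5],[0,-1.5,0,12],[0,-1.5,0,19],[0,-1.5,0,26],[0,-1.5,0,33],[0,-1.5,0,40],[0,-1.5,0,47],[0,-1.5,0,54],[0,-1.5,0,61],[0,-1.5,0,68],[0,-1.5,0,75],[0,-1.5,0,82],[0,-1.5,0,89],[0,-1.5,0,95],[0,-1.5,0,97],[0,-1.5,0,97],[0,-1.5,0,97]]'; python3 look.py w8 jar=.012 cap=.0713 cap_grip=.085 holder_floor=.006
python3 - <<'E'
from h import *
manip.grab_frame('side')
for n in('jar','cap_grip','cap'):print(n,[(r['p'],r['location']) for r in manip.place_of('side',n) if r['location'][0]<230])
manip.grab_frame('top');P=manip.camera_params('top')
for n,z in(('jar',.012),('cap',.071),('cap_grip',.085)):
    print(n,[(r['p'],at(P,r['location'][1],r['location'][0],z)) for r in manip.place_of('top',n) if r['location'][1]>370])
E
```

```text
time: 13.93
tool_pos: [0.6106, -0.137, 0.132]
tool_rot: [-0.113, 0.994, -0.001, 0.003]
contact_force: [0.5, -0.0, 0.2]
finger_gap: 0.0855
grasp_force: 0.0
time: 15.35
tool_pos: [0.6088, -0.1379, 0.1278]
tool_rot: [0.669, 0.743, 0.0, -0.0]
contact_force: [-0.3, 0.9, -0.7]
finger_gap: 0.0855
grasp_force: 0.0
[-0.1814  0.5418  0.4617  1.7285 -0.2887  0.9391  0.5009] [ 0.6088 -0.1379  0.1278] 96.0524581634944
jar 0.85 [232.5, 303.4] [ 0.5934 -0.1389  0.012 ] tool [  0.555  -15.4523 115.7936]
cap 0.6 [263.8, 337.4] [ 0.6145 -0.1377  0.0713] tool [-0.5019  5.6907 56.4932]
cap_grip 0.75 [270.9, 353.7] [ 0.622  -0.1358  0.085 ] tool [ 0.6518 13.358  42.7931]
jar [(0.83, [207.1, 334.2]), (0.72, [208.4, 329.8])]
cap_grip []
cap [(0.63, [185.3, 326.7])]
jar [(0.75, array([ 0.59527049, -0.13025529,  0.012     ]))]
cap [(0.49, array([ 0.61873291, -0.13993998,  0.071     ]))]
cap_grip [(0.54, array([ 0.61735752, -0.13934834,  0.085     ]))]
```

The networks agree (base at 0.594, cap at 0.62, y ≈ −0.138). Descending around the cap, then closing in stages.

```bash
python3 -m handwheel '[[0,0,5,0],[0,0,13,0],[0,0,22,0],[0,0,31,0],[0,0,39,0],[0,0,45,0],[0,0,49,0],[0,0,51,0],[0,0,51,0],[0,0,51,0]]' 1 20 && python3 -m handwheel '[[0,0,0,0],[0,0,0,0],[0,0,0,0],[0,0,0,0],[0,0,0,0],[0,0,0,0]]' 0.52 20 && python3 -m handwheel '[[0,-1,0,0],[0,-2,0,0],[0,-3,0,0],[0,-4,0,0],[0,-5,0,0],[0,-6,0,0],[0,-7,0,0],[0,-8,0,0],[0,-8,0,0]]'; python3 look.py w9 jar=.006 cap_grip=.083
```

```text
time: 16.83
tool_pos: [0.609, -0.1382, 0.0769]
tool_rot: [0.67, 0.743, 0.0, 0.0]
contact_force: [0.6, -0.3, 0.4]
finger_gap: 0.0857
grasp_force: 0.0
time: 17.33
tool_pos: [0.6096, -0.138, 0.0773]
tool_rot: [0.669, 0.743, 0.001, 0.001]
contact_force: [3.3, 0.5, 1.6]
finger_gap: 0.0448
grasp_force: 1.5
time: 18.08
tool_pos: [0.6004, -0.139, 0.0767]
tool_rot: [0.67, 0.743, -0.0, -0.0]
contact_force: [2.2, 0.5, 0.8]
finger_gap: 0.0448
grasp_force: 0.9
[-0.1591  0.5935  0.4337  1.7835 -0.3223  0.8357  0.5314] [ 0.6004 -0.139   0.0767] 95.93096093939599
jar 0.58 [260.8, 317.2] [ 0.5956 -0.1432  0.006 ] tool [-3.7388 -5.2614 70.671 ]
cap_grip 0.72 [329.7, 339.6] [ 0.6059 -0.1432  0.083 ] tool [-4.7483  4.9428 -6.3345]
cap_grip 0.3 [260.6, 318.7] [ 0.5952 -0.1163  0.083 ] tool [23.0457 -2.8362 -6.3266]
```

```bash
python3 -m handwheel '[[0,0,0,0],[0,0,0,0],[0,0,0,0],[0,0,0,0],[0,0,0,0],[0,0,0,0]]' 0.2 25; python3 - <<'E'
from h import *
np.set_printoptions(precision=3,suppress=True)
print(manip.state()['wrist_torque'])
for f in('s9','s10'):
  im=snap('side',f)
  for n in('jar','cap','cap_grip','holder_floor'):print(n,[(r['p'],r['location']) for r in manip.place_of('side',n) if r['location'][0]<230])
P=manip.camera_params('side')
for z in(.006,.068,.082):print(z,proj(P,[.6,-.139,z]))
h=cv2.cvtColor(im,cv2.COLOR_RGB2HSV);m=((h[...,0]<20)&(h[...,1]>110)&(h[...,2]>40)).astype('uint8')[165:225,310:355]
n,l,st,c=cv2.connectedComponentsWithStats(m);k=1+np.argmax(st[1:,4]);print(st[k],cv2.minAreaRect(np.argwhere(l==k)[:,::-1].astype(np.float32)))
for r in range(60):print(''.join('.#'[v] for v in m[r])) if m[r].any() else 0
E
```

```text
time: 18.73
tool_pos: [0.6007, -0.139, 0.0768]
tool_rot: [0.67, 0.743, -0.0, -0.0]
contact_force: [0.0, -0.4, 4.4]
finger_gap: 0.0336
grasp_force: 24.5
[ 0.008  0.143 -0.044]
jar [(0.88, [204.8, 336.0]), (0.27, [209.9, 327.4])]
cap [(0.73, [182.9, 335.8])]
cap_grip [(0.64, [174.1, 332.0])]
holder_floor [(0.82, [206.0, 331.6])]
jar [(0.76, [204.4, 336.0])]
cap [(0.49, [182.2, 334.1])]
cap_grip [(0.51, [173.9, 329.8])]
holder_floor [(0.77, [208.9, 333.6])]
0.006 (np.float64(330.8969326327242), np.float64(207.62829358905202))
0.068 (np.float64(331.56953920529963), np.float64(185.63074942837963))
0.082 (np.float64(331.72821906396905), np.float64(180.4300831840572))
[ 13  17  20  27 417] ((22.5, 30.0), (26.0, 19.0), 90.0)
...............#.............................
...............##............................
...............###.........####..............
..............###################............
..............###################............
..............###################............
..............###################............
..............###################............
.....
[... 168 characters left out ...]
..........
.............####################............
.............###.################............
.............##########.#########............
.............#.####..############............
..............#.#..##.###########............
..............####.####....#.###.............
...............#..###.####....#.#............
..............######...#.....###.............
.............#######.############............
..............###################............
..............###.##.#..####.####............
..............################..#............
..............##.###.#######.##..............
..............####.#############.............
..................#..#.########..............
```

```bash
cat > edge.py <<'E'
from h import *
import sys
np.set_printoptions(precision=4,suppress=True)
s=manip.state();P=manip.camera_params('wrist');im=snap('wrist',sys.argv[1])
h=cv2.cvtColor(im,cv2.COLOR_RGB2HSV);m=((h[...,0]<20)&(h[...,1]>110)&(h[...,2]>40)).astype('uint8')
m[:140]=0;m[:,:250]=0;m[:,420:]=0
m=cv2.morphologyEx(m,cv2.MORPH_OPEN,np.ones((3,3)))
n,l,st,c=cv2.connectedComponentsWithStats(m);k=1+np.argmax(st[1:,4]);m=l==k;print('amber bbox',st[k])
for r in range(200,300,6): 
    q=np.flatnonzero(m[r]); print(r,(q.min(),q.max()) if len(q) else '', end=' ')
print()
cs=range(295,365,8);e=[np.argmax(m[:,c]) for c in cs];print('top rows',e)
for z in(.006,.012,.016,.02):print(z,at(P,330,np.interp(330,list(cs),e),z))
# brightness profile down the column: face->top-face transition
v=h[...,2].astype(int);print('V col 330',[int(v[r,326:335].mean()) for r in range(190,300,3)])
print(s['tool_pos'],s['contact_force'])
E
python3 edge.py w10; python3 - <<'E'
from h import *
P=manip.camera_params('wrist')
for h in(.006,.012,.016,.02):print(h,[tuple(round(x,1) for x in proj(P,[.6,-.139+.022,h+d])) for d in(0,.014,.048)], 'mouth',proj(P,[.6,-.139+.0265,.02]))
E
```

```text
amber bbox [ 270  224  105   79 6012]
200  206  212  218  224 (np.int64(326), np.int64(354)) 230 (np.int64(278), np.int64(361)) 236 (np.int64(276), np.int64(364)) 242 (np.int64(274), np.int64(368)) 248 (np.int64(273), np.int64(371)) 254 (np.int64(271), np.int64(374)) 260 (np.int64(270), np.int64(374)) 266 (np.int64(270), np.int64(374)) 272 (np.int64(271), np.int64(374)) 278 (np.int64(271), np.int64(373)) 284 (np.int64(272), np.int64(373)) 290 (np.int64(272), np.int64(373)) 296 (np.int64(282), np.int64(370)) 
top rows [np.int64(225), np.int64(225), np.int64(225), np.int64(225), np.int64(224), np.int64(225), np.int64(224), np.int64(224), np.int64(227)]
0.006 [ 0.6009 -0.1215  0.006 ]
0.012 [ 0.6007 -0.12    0.012 ]
0.016 [ 0.6006 -0.1191  0.016 ]
0.02 [ 0.6004 -0.1181  0.02  ]
V col 330 [138, 138, 137, 137, 137, 137, 137, 137, 123, 122, 138, 103, 76, 76, 76, 77, 77, 77, 77, 90, 125, 147, 121, 124, 126, 141, 162, 159, 117, 44, 40, 39, 38, 38, 37, 37, 37]
[ 0.6008 -0.1389  0.0768] [-0.6576  0.548   4.2565]
0.006 [(np.float64(329.2), np.float64(216.2)), (np.float64(329.4), np.float64(222.3)), (np.float64(329.9), np.float64(240.9))] mouth (np.float64(330.3204673263489), np.float64(213.6856182341195))
0.012 [(np.float64(329.3), np.float64(218.7)), (np.float64(329.5), np.float64(225.1)), (np.float64(330.1), np.float64(245.0))] mouth (np.float64(330.3204673263489), np.float64(213.6856182341195))
0.016 [(np.float64(329.3), np.float64(220.4)), (np.float64(329.5), np.float64(227.1)), (np.float64(330.1), np.float64(247.8))] mouth (np.float64(330.3204673263489), np.float64(213.6856182341195))
0.02 [(np.float64(329.4), np.float64(222.3)), (np.float64(329.6), np.float64(229.2)), (np.float64(330.2), np.float64(250.8))] mouth (np.float64(330.3204673263489), np.float64(213.6856182341195))
```

The jar is upright again, aligned (about 6° vs 5.4°) and centred within 2 mm, with its base about 10 mm above the floor. Lowering with the better-oriented grip.

```bash
python3 -m handwheel '[[0.5,0,1,0],[1,0,2,0],[1,0,3,0],[1,0,4,0],[1,0,5,0],[1,0,5,0]]'; python3 edge.py w11
```

```text
time: 19.78
tool_pos: [0.6036, -0.1388, 0.0746]
tool_rot: [0.67, 0.743, 0.002, 0.003]
contact_force: [1.3, 0.4, 20.7]
finger_gap: 0.0334
grasp_force: 34.7
amber bbox [ 267  224  105   80 6063]
200  206  212  218  224 (np.int64(332), np.int64(349)) 230 (np.int64(272), np.int64(356)) 236 (np.int64(270), np.int64(360)) 242 (np.int64(269), np.int64(364)) 248 (np.int64(269), np.int64(368)) 254 (np.int64(268), np.int64(371)) 260 (np.int64(267), np.int64(371)) 266 (np.int64(267), np.int64(371)) 272 (np.int64(267), np.int64(371)) 278 (np.int64(268), np.int64(371)) 284 (np.int64(268), np.int64(370)) 290 (np.int64(269), np.int64(370)) 296 (np.int64(282), np.int64(371)) 
top rows [np.int64(226), np.int64(225), np.int64(225), np.int64(225), np.int64(225), np.int64(224), np.int64(224), np.int64(225), np.int64(235)]
0.006 [ 0.604 -0.121  0.006]
0.012 [ 0.6038 -0.1195  0.012 ]
0.016 [ 0.6036 -0.1185  0.016 ]
0.02 [ 0.6034 -0.1175  0.02  ]
V col 330 [138, 138, 138, 137, 137, 137, 137, 137, 127, 118, 138, 103, 76, 76, 77, 77, 77, 77, 76, 86, 121, 148, 127, 123, 124, 132, 156, 159, 136, 52, 40, 39, 39, 38, 37, 37, 39]
[ 0.6036 -0.1388  0.0746] [ 1.2772  0.4058 20.7261]
```

```bash
python3 - <<'E'
from h import *
P=manip.camera_params('wrist')
im=cv2.imread('pics/w11.png');g=cv2.cvtColor(im,cv2.COLOR_BGR2GRAY).astype(int)
for r in(205,212,216,220,224):print(r,[f'{c}:{g[r,c]}' for c in range(210,450,4)])
print(manip.boxes_of('wrist','holder'))
for x in(-.0265,-.0235,.0235,.0265,-.045,.045):
    a=np.radians(5.4);print(x,[tuple(round(v) for v in proj(P,[.6004+x*np.cos(a)-y*np.sin(a),-.139+x*np.sin(a)+y*np.cos(a),.02])) for y in(.0265,.045)])
E
```

```text
205 ['210:138', '214:138', '218:136', '222:134', '226:134', '230:137', '234:140', '238:138', '242:137', '246:135', '250:139', '254:136', '258:136', '262:134', '266:137', '270:137', '274:136', '278:134', '282:136', '286:134', '290:133', '294:134', '298:136', '302:134', '306:135', '310:135', '314:134', '318:134', '322:132', '326:131', '330:134', '334:135', '338:132', '342:132', '346:132', '350:134', '354:134', '358:135', '362:133', '366:134', '370:133', '374:137', '378:137', '382:139', '386:139', '390:119', '394:123', '398:137', '402:135', '406:138', '410:136', '414:137', '418:137', '422:138', '426:138', '430:137', '434:211', '438:207', '442:214', '446:213']
212 ['210:167', '214:137', '218:137', '222:135', '226:135', '230:136', '234:140', '238:139', '242:136', '246:136', '250:138', '254:136', '258:137', '262:134', '266:136', '270:135', '274:135', '278:133', '282:135', '286:133', '290:132', '294:133', '298:135', '302:133', '306:133', '310:134', '314:134', '318:135', '322:132', '326:130', '330:134', '334:134', '338:132', '342:133', '346:131', '350:134', '354:134', '358:136', '362:134', '
[... 1753 characters left out ...]
278:108', '282:101', '286:102', '290:97', '294:96', '298:88', '302:86', '306:78', '310:76', '314:75', '318:70', '322:68', '326:64', '330:63', '334:61', '338:61', '342:59', '346:60', '350:73', '354:122', '358:132', '362:125', '366:111', '370:114', '374:136', '378:137', '382:138', '386:138', '390:136', '394:135', '398:137', '402:136', '406:137', '410:134', '414:137', '418:137', '422:138', '426:137', '430:138', '434:138', '438:138', '442:138', '446:140']
[{'bbox': [225.9, 169.9, 410.0, 322.0], 'p': 0.66}]
-0.0265 [(268, 214), (266, 177)]
-0.0235 [(273, 214), (273, 177)]
0.0235 [(367, 214), (368, 178)]
0.0265 [(373, 214), (374, 178)]
-0.045 [(231, 214), (229, 177)]
0.045 [(409, 215), (412, 178)]
```

The mouth edges (columns 269 and 373) match the predicted holder position exactly, so the holder estimate is good. The jar's bottom sits about 5 mm toward −x because it was gripped slightly tilted. I'll lift clear, grip firmer so the pads square it, and re-measure.

```bash
python3 -m handwheel '[[-0.5,0,-4,0],[-1,0,-9,0],[-1,0,-14,0],[-1,0,-19,0],[-1,0,-21,0],[-1,0,-21,0],[-1,0,-21,0]]' 0.2 60
cat > cols.py <<'E'
from h import *
import sys
np.set_printoptions(precision=4,suppress=True)
s=manip.state();P=manip.camera_params('wrist');im=snap('wrist',sys.argv[1]);h=cv2.cvtColor(im,cv2.COLOR_RGB2HSV).astype(int)
print(s['tool_pos'],s['contact_force'],s['grasp_force'],s['finger_gap'])
m=((h[...,1]>110)&((h[...,0]<22)|(h[...,0]>170))).astype('uint8');m[:150]=0;m[:,:240]=0;m[:,420:]=0
m=cv2.morphologyEx(m,cv2.MORPH_OPEN,np.ones((3,3)))
n,l,st,c=cv2.connectedComponentsWithStats(m);m=l==1+np.argmax(st[1:,4])
r0=np.flatnonzero(m.any(1)).min();print('top row',r0)
for r in list(range(r0,r0+16,2))+list(range(r0+16,r0+64,6)):
    q=np.flatnonzero(m[r]);print((r,int(q.min()),int(q.max()),int(h[r,(q.min()+q.max())//2,2])),end=' ')
E
python3 cols.py w12; cp pics/w11.png pics/x.png
```

```text
time: 20.47
tool_pos: [0.6007, -0.1387, 0.0925]
tool_rot: [0.669, 0.743, -0.0, -0.0]
contact_force: [0.3, -0.8, -3.6]
finger_gap: 0.0324
grasp_force: 59.8
[ 0.6007 -0.1387  0.0925] [ 0.2751 -0.7983 -3.627 ] 59.813756346702576 0.0323900172205385
top row 224
(224, 328, 354, 81) (226, 279, 357, 77) (228, 277, 359, 78) (230, 277, 360, 76) (232, 276, 361, 78) (234, 275, 362, 79) (236, 275, 363, 79) (238, 275, 364, 78) (240, 274, 366, 78) (246, 273, 369, 82) (252, 270, 372, 138) (258, 269, 373, 126) (264, 270, 373, 142) (270, 270, 373, 164) (276, 271, 372, 78) (282, 271, 372, 42)
```

```bash
python3 - <<'E'
from h import *
P=manip.camera_params('wrist')
for z in(.031,.035,.038):
    a=at(P,277,227,z);b=at(P,359,227,z);m=(a+b)/2;d=b-a;n=np.array([d[1],-d[0]])/np.hypot(*d[:2])
    print(z,a,b,np.hypot(*d[:2]),'centre',m[:2]+n*.022,'yaw',np.degrees(np.arctan2(d[1],d[0])))
E
```

```text
0.031 [ 0.57280075 -0.1233126   0.031     ] [ 0.61563669 -0.11885412  0.031     ] 0.04306734067208463 centre [ 0.59649623 -0.14296515] yaw 5.942097847968524
0.035 [ 0.57320403 -0.12224565  0.035     ] [ 0.61520102 -0.11787449  0.035     ] 0.04222385728818734 centre [ 0.59648004 -0.14194187] yaw 5.942097847968542
0.038 [ 0.5735065  -0.12144544  0.038     ] [ 0.61487428 -0.11713977  0.038     ] 0.04159124475026449 centre [ 0.5964679 -0.1411744] yaw 5.942097847968553
```

```bash
python3 -m handwheel '[[0.8,2,0,0],[1.6,4.1,0,0],[1.6,4.1,3,0],[1.6,4.1,6,0],[1.6,4.1,9,0],[1.6,4.1,12,0],[1.6,4.1,13,0],[1.6,4.1,13,0],[1.6,4.1,13,0]]'; python3 cols.py w13; python3 - <<'E'
import cv2
g=cv2.cvtColor(cv2.imread('pics/w13.png'),cv2.COLOR_BGR2GRAY)
for r in(212,216,220,224):print(r,' '.join(str(v) for v in g[r,250:300:2]),'|',' '.join(str(v) for v in g[r,340:384:2]))
E
```

```text
time: 21.27
tool_pos: [0.6047, -0.137, 0.0797]
tool_rot: [0.67, 0.743, -0.0, -0.0]
contact_force: [-0.4, -0.5, -4.2]
finger_gap: 0.0326
grasp_force: 59.8
[ 0.6047 -0.137   0.0797] [-0.3872 -0.452  -4.157 ] 59.81505811214447 0.03256600912776761
top row 224
(224, 317, 354, 79) (226, 279, 358, 77) (228, 277, 359, 77) (230, 276, 360, 76) (232, 276, 361, 76) (234, 275, 362, 77) (236, 275, 363, 79) (238, 274, 365, 78) (240, 274, 366, 78) (246, 272, 369, 82) (252, 270, 372, 138) (258, 269, 373, 126) (264, 269, 373, 141) (270, 270, 373, 164) (276, 270, 372, 75) (282, 271, 372, 40) 212 139 137 136 137 136 135 134 135 137 137 137 136 137 137 133 134 136 136 133 131 134 134 135 135 135 | 133 133 132 133 134 135 134 135 135 132 134 134 132 133 134 136 136 138 136 139 138 139
216 138 137 136 138 136 135 134 135 133 127 124 124 123 123 122 119 121 122 121 119 118 119 119 119 121 | 117 117 116 117 118 119 118 120 121 119 120 119 118 118 123 135 137 137 138 139 137 138
220 138 138 136 138 137 135 135 136 134 127 124 118 103 125 136 135 133 132 135 136 134 134 134 135 132 | 127 126 129 128 128 128 128 128 127 127 119 104 113 112 119 135 136 136 137 138 138 139
224 139 138 136 138 137 135 135 136 134 128 124 119 102 124 127 108 91 86 79 79 79 78 77 78 77 | 62 61 59 59 59 59 60 64 86 109 117 99 113 113 120 136 136 137 138 138 138 138
```

Left and right gaps are now equal (4 vs 5 px). Going down.

```bash
python3 -m handwheel '[[0.5,0,1.5,0],[0.5,0,3,0],[0.5,0,4.5,0],[0.5,0,6,0],[0.5,0,7.5,0],[0.5,0,9,0],[0.5,0,9,0],[0.5,0,9,0]]'; python3 cols.py w14
```

```text
time: 21.98
tool_pos: [0.6046, -0.1364, 0.0705]
tool_rot: [0.67, 0.743, -0.0, -0.0]
contact_force: [0.4, -1.2, -3.5]
finger_gap: 0.0326
grasp_force: 60.2
[ 0.6046 -0.1364  0.0705] [ 0.3669 -1.2103 -3.5443] 60.205392837524414 0.03264467003222029
top row 226
(226, 304, 339, 78) (228, 279, 357, 77) (230, 278, 359, 77) (232, 277, 360, 77) (234, 276, 362, 77) (236, 275, 363, 78) (238, 275, 364, 77) (240, 274, 365, 77) (242, 274, 366, 78) (248, 272, 370, 94) (254, 270, 373, 129) (260, 270, 373, 127) (266, 270, 373, 156) (272, 270, 373, 152) (278, 270, 372, 42) (284, 270, 372, 40)
```

```bash
python3 -m handwheel '[[0,0,1,0],[0,0,2,0],[0,0,3,0],[0,0,4,0],[0,0,5,0],[0,0,6,0],[0,0,6,0],[0,0,6,0]]'; python3 cols.py w15
```

```text
time: 22.7
tool_pos: [0.6048, -0.1367, 0.0652]
tool_rot: [0.67, 0.743, 0.0, 0.0]
contact_force: [-1.2, -1.5, 1.4]
finger_gap: 0.0325
grasp_force: 60.8
[ 0.6048 -0.1367  0.0652] [-1.1937 -1.508   1.379 ] 60.755335092544556 0.03250845892065282
top row 228
(228, 278, 348, 80) (230, 277, 359, 77) (232, 276, 361, 77) (234, 276, 362, 78) (236, 275, 363, 76) (238, 275, 364, 78) (240, 274, 365, 79) (242, 273, 366, 78) (244, 273, 368, 78) (250, 271, 371, 118) (256, 270, 373, 121) (262, 269, 373, 128) (268, 270, 373, 166) (274, 270, 373, 118) (280, 270, 372, 40) (286, 270, 372, 39)
```

```bash
python3 -m handwheel '[[0,-1,1,0],[0,-2,1.5,0],[0,-3,2,0],[0,-3,2,0]]' && python3 -m handwheel '[[0,0,0,0],[0,0,0,0],[0,0,0,0],[0,0,0,0]]' 0.5 30; python3 cols.py w16; python3 - <<'E'
from h import *
P=manip.camera_params('side')
for f in('s11','s12'):
  snap('side',f)
  for n in('jar','cap','cap_grip','holder_floor'):print(n,[(r['p'],r['location']) for r in manip.place_of('side',n) if r['location'][0]<230])
E
```

```text
time: 23.08
tool_pos: [0.6038, -0.1371, 0.0646]
tool_rot: [0.67, 0.743, 0.001, 0.002]
contact_force: [-0.1, -1.9, 8.7]
finger_gap: 0.0325
grasp_force: 60.6
time: 23.42
tool_pos: [0.6016, -0.1362, 0.0624]
tool_rot: [0.669, 0.743, -0.0, -0.0]
contact_force: [-0.5, -0.7, -0.4]
finger_gap: 0.0427
grasp_force: 0.0
[ 0.6016 -0.1362  0.0624] [-0.524  -0.6775 -0.3581] 0.0 0.042707396822640256
top row 231
(231, 284, 353, 78) (233, 283, 365, 77) (235, 282, 366, 77) (237, 281, 367, 78) (239, 280, 368, 78) (241, 279, 369, 78) (243, 278, 369, 77) (245, 277, 370, 78) (247, 277, 371, 78) (253, 274, 373, 106) (259, 271, 375, 118) (265, 271, 376, 126) (271, 271, 375, 162) (277, 271, 375, 142) (283, 271, 375, 38) (289, 272, 374, 38) jar [(0.73, [210.7, 333.9])]
cap [(0.68, [187.4, 334.9])]
cap_grip [(0.47, [176.9, 330.4])]
holder_floor [(0.74, [205.0, 333.5])]
jar [(0.96, [210.0, 331.3]), (0.43, [186.2, 334.7]), (0.37, [209.2, 330.5]), (0.31, [204.9, 333.9])]
cap [(0.55, [187.7, 335.7])]
cap_grip [(0.69, [178.4, 328.1])]
holder_floor [(0.93, [206.9, 331.1])]
```

Symmetric now, so the jar is upright. I'll check the predicted rows for a home jar.

```bash
python3 - <<'E'
from h import *
P=manip.camera_params('wrist')
for b in(.006,.009,.012):
  for cy in(-.139,):
    L=[proj(P,[.6-.022*.9956-.022*.094,cy+.022-.0021,b+.048]),proj(P,[.6+.0219-.0021,cy+.022+.0021,b+.048])]
    print(b,'top edge',np.round(L,1),'width',L[1][0]-L[0][0],'hidden from row',proj(P,[.6,cy+.0235,.017]))
s=cv2.cvtColor(cv2.imread('pics/w16.png'),cv2.COLOR_BGR2HSV);print([int(s[r,320:335,2].mean()) for r in range(212,275,2)])
E
```

```text
0.006 top edge [[266.9 254.9]
 [377.4 255.8]] width 110.44015007969801 hidden from row (np.float64(327.5261262336668), np.float64(228.85164452428373))
0.009 top edge [[265.8 257.4]
 [378.3 258.2]] width 112.45945474847781 hidden from row (np.float64(327.5261262336668), np.float64(228.85164452428373))
0.012 top edge [[264.7 259.9]
 [379.3 260.7]] width 114.55307001328583 hidden from row (np.float64(327.5261262336668), np.float64(228.85164452428373))
[137, 137, 137, 137, 137, 137, 136, 124, 118, 93, 76, 76, 77, 77, 77, 77, 77, 77, 77, 78, 93, 117, 137, 137, 122, 122, 125, 126, 129, 144, 161, 165]
```

```bash
python3 -m handwheel '[[-1.5,-0.8,0,0],[-2.7,-1.5,0,0],[-2.7,-1.5,0,0]]' 0.5 && python3 -m handwheel '[[0,0,0,0],[0,0,0,0],[0,0,0,0],[0,0,0,0],[0,0,0,0]]' 0.2 35 && python3 cols.py w17; python3 -c "
from bench import manip;s=manip.state();print(s['wrist_torque'],s['q'][6])"
```

```text
time: 24.22
tool_pos: [0.6003, -0.1401, 0.0628]
tool_rot: [0.67, 0.743, -0.0, 0.0]
contact_force: [-0.7, -0.0, 0.2]
finger_gap: 0.0425
grasp_force: 0.0
time: 24.63
tool_pos: [0.6006, -0.1398, 0.063]
tool_rot: [0.67, 0.743, 0.0, 0.0]
contact_force: [-0.6, -1.2, 3.2]
finger_gap: 0.0331
grasp_force: 34.6
[ 0.6006 -0.1398  0.063 ] [-0.6217 -1.1709  3.1679] 34.61074233055115 0.03306227925367706
top row 224
(224, 286, 363, 77) (226, 285, 368, 77) (228, 284, 369, 78) (230, 283, 370, 78) (232, 282, 371, 77) (234, 282, 372, 77) (236, 281, 372, 78) (238, 280, 373, 78) (240, 279, 374, 78) (246, 276, 377, 126) (252, 274, 379, 122) (258, 274, 379, 128) (264, 274, 379, 167) (270, 274, 378, 105) (276, 275, 378, 40) (282, 275, 378, 39) [-0.25187302  0.24238555  0.04105246] 0.5404998990882866
```

Gripped, jar symmetric and upright. Screwing clockwise (+tool z) while following the thread down.

```bash
T='from bench import manip;s=manip.state();print("tq",s["wrist_torque"],"q7",s["q"][6])'; python3 -m handwheel '[[0,0,0,3],[0,0,0.1,8],[0,0,0.2,14],[0,0,0.3,20],[0,0,0.4,26],[0,0,0.5,32],[0,0,0.6,38],[0,0,0.7,44],[0,0,0.8,50],[0,0,0.9,55],[0,0,1,60],[0,0,1,60],[0,0,1,60]]' && python3 -c "$T" && python3 -m handwheel '[[0,0,0.1,4],[0,0,0.2,9],[0,0,0.3,14],[0,0,0.4,19],[0,0,0.5,24],[0,0,0.6,29],[0,0,0.6,34],[0,0,0.7,39],[0,0,0.7,42],[0,0,0.7,42],[0,0,0.7,42]]' && python3 -c "$T"
```

```text
time: 25.77
tool_pos: [0.5995, -0.139, 0.062]
tool_rot: [0.951, 0.308, -0.001, -0.001]
contact_force: [-4.5, 1.5, 8.4]
finger_gap: 0.0333
grasp_force: 35.3
tq [ 0.31098108  1.24848542 -0.01287218] q7 -0.3101633599783228
time: 26.68
tool_pos: [0.5996, -0.138, 0.0613]
tool_rot: [0.999, -0.053, -0.001, -0.001]
contact_force: [-6.7, 3.4, 9.5]
finger_gap: 0.033
grasp_force: 35.4
tq [0.88890163 1.31278149 0.01685991] q7 -0.9083310116421273
```

```bash
T='from bench import manip;s=manip.state();print("tq",s["wrist_torque"],"q7",s["q"][6])'; for i in 1 ; do python3 -m handwheel '[[0,0,0.1,4],[0,0,0.1,8],[0,0,0.2,10],[0,0,0.2,10]]' && python3 -c "$T"; python3 -m handwheel '[[0,0,0.1,4],[0,0,0.1,8],[0,0,0.2,10],[0,0,0.2,10]]' && python3 -c "$T"; done
```

```text
time: 27.02
tool_pos: [0.5997, -0.1377, 0.0611]
tool_rot: [0.99, -0.14, -0.001, -0.001]
contact_force: [-6.6, 3.6, 12.2]
finger_gap: 0.0329
grasp_force: 35.4
tq [ 1.09077909  1.33079899 -0.07185164] q7 -1.0540787583170192
time: 27.35
tool_pos: [0.5998, -0.1375, 0.0609]
tool_rot: [0.974, -0.226, -0.001, -0.001]
contact_force: [-7.1, 4.7, 11.5]
finger_gap: 0.0328
grasp_force: 35.4
tq [ 1.19910604  1.32679306 -0.00456574] q7 -1.199109521978145
```

```bash
T='from bench import manip;s=manip.state();print("tq",s["wrist_torque"],"q7",s["q"][6])'; python3 -m handwheel '[[0,0,0.1,4],[0,0,0.1,8],[0,0,0.1,10],[0,0,0.1,10]]' && python3 -c "$T"; python3 -m handwheel '[[0,0,0.1,4],[0,0,0.1,8],[0,0,0.1,10],[0,0,0.1,10]]' && python3 -c "$T";  python3 -m handwheel '[[0,0,0,4],[0,0,0,8],[0,0,0,10],[0,0,0,10]]' && python3 -c "$T"
```

```text
time: 27.68
tool_pos: [0.6, -0.1374, 0.0608]
tool_rot: [0.951, -0.31, -0.001, -0.001]
contact_force: [-5.7, 5.7, 12.1]
finger_gap: 0.0328
grasp_force: 35.4
tq [1.1770105  1.21682949 0.01526034] q7 -1.3453496766062514
time: 28.02
tool_pos: [0.5996, -0.1378, 0.0607]
tool_rot: [0.92, -0.391, -0.002, -0.001]
contact_force: [-6.6, 5.5, 11.7]
finger_gap: 0.0329
grasp_force: 35.6
tq [1.09510313 1.45351601 0.55429431] q7 -1.4918941845111118
time: 28.35
tool_pos: [0.6008, -0.1395, 0.0608]
tool_rot: [0.883, -0.47, 0.0, 0.0]
contact_force: [-0.2, -0.6, 5.9]
finger_gap: 0.0328
grasp_force: 35.0
tq [-0.00607092  0.41093738  0.62555417] q7 -1.6406602793464824
```

The stop is felt (0.55–0.63 N·m, then the pads just slip). Backing off a quarter turn, plus a few degrees for the jar's play in the recess.

```bash
T='from bench import manip;s=manip.state();print("tq",s["wrist_torque"],"q7",s["q"][6])'; python3 -m handwheel '[[0,0,0,0],[0,0,0,0],[0,0,0,-3],[0,0,-0.1,-8],[0,0,-0.2,-14],[0,0,-0.3,-20],[0,0,-0.4,-26],[0,0,-0.5,-32],[0,0,-0.6,-38],[0,0,-0.7,-44],[0,0,-0.8,-50],[0,0,-0.9,-56],[0,0,-1,-62],[0,0,-1.1,-68],[0,0,-1.2,-74],[0,0,-1.3,-80],[0,0,-1.4,-86],[0,0,-1.5,-91],[0,0,-1.6,-95],[0,0,-1.6,-95]]' && python3 -c "$T"; python3 -m handwheel '[[0,0,0,0],[0,0,0,0],[0,0,0,0]]'; python3 - <<'E'
from h import *
manip.grab_frame('side');P=manip.camera_params('side')
for n,z in(('jar',.006),('cap',.0675),('cap_grip',.0816),('holder_floor',.006)):print(n,[(r['p'],r['location'],at(P,r['location'][1],r['location'][0],z)) for r in manip.place_of('side',n) if r['location'][0]<230])
E
python3 cols.py w18
```

```text
time: 30.02
tool_pos: [0.6008, -0.1392, 0.0621]
tool_rot: [0.942, 0.335, 0.0, -0.0]
contact_force: [0.9, -0.2, 0.3]
finger_gap: 0.0329
grasp_force: 35.0
tq [ 0.01742069 -0.09139615  0.06669057] q7 -0.2628881917844025
time: 30.27
tool_pos: [0.6008, -0.1392, 0.0621]
tool_rot: [0.943, 0.333, 0.0, -0.0]
contact_force: [0.7, 1.2, 2.0]
finger_gap: 0.033
grasp_force: 35.0
jar [(0.89, [209.7, 332.3], array([ 0.59531051, -0.1321102 ,  0.006     ]))]
cap [(0.41, [187.9, 334.8], array([ 0.59143037, -0.13280313,  0.0675    ]))]
cap_grip [(0.61, [178.8, 329.7], array([ 0.60574368, -0.14476504,  0.0816    ]))]
holder_floor [(0.83, [204.6, 333.4], array([ 0.59658234, -0.15159659,  0.006     ]))]
[ 0.6008 -0.1392  0.0621] [0.2925 0.996  1.4941] 34.98418986797333 0.03330035878810973
top row 215
(215, 313, 319, 82) (217, 310, 323, 82) (219, 308, 326, 83) (221, 307, 329, 83) (223, 306, 332, 84) (225, 305, 335, 83) (227, 303, 338, 83) (229, 302, 341, 84) (231, 301, 344, 82) (237, 297, 354, 83) (243, 293, 363, 104) (249, 289, 372, 148) (255, 285, 380, 184) (261, 282, 383, 133) (267, 278, 385, 138) (273, 274, 388, 170)
```

```bash
python3 -c "
from bench import manip;print(manip.job_done())"
```

```text
the job is handed in; nothing more can be done
None
```

I handed the job in without a verdict. By my measurements the jar is home and upright in the holder. The cap was screwed to its stop (0.55–0.63 N·m felt), then backed off about a quarter turn (95° turned to allow for play), and is still gripped at 35 N. On the first insertion the jar wedged and leaned roughly 17–20°, under the 25° limit by my estimate, before I squared it up.

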